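# Fetch the doming block from behind the jar, punch stand and tin

### The arm

A 7-joint arm with a two-finger parallel gripper is mounted at the origin on the work surface. World frame = base frame: x ahead of the robot, y to its left, z up, the work surface at z = 0. Lengths are in m, angles in rad, forces in N, time in s.
With the tool pointing down it reaches from about 0.425 to 0.825 m from the base axis. Payload 3.6 kg.
Tool frame: the origin (TCP) lies at the very end of the fingers, on their centre line; the grasp point (between the pads) lies 19 mm behind it (arm.tcp_to_grasp is the z of the grasp point in the tool frame, in m); z points along the fingers, y is the line along which they close (so a half turn about z gives the same grasp; the last joint's range is limited). The gripper opens to 93 mm and grips with 3 to 60 N. Pads are 15 mm wide; open, the fingers measure 128 mm over their backs; the gripper's body (75 mm by 188 mm) begins 65 mm behind the grasp point.
Start: joints at [-1.315, 0.615, -0.013, 1.423, 0.008, 1.103, -0.04], TCP at [0.181, 0.624, 0.219] pointing down, gripper open.
Joint ranges: [-3.12, 3.12], [-0.3, 2.06], [-1.34, 1.32], [0.26, 2.42], [-1.36, 4.5], [0.01, 1.98], [-2.84, 2.84]. Speed limits (rad/s): [2.79, 2.79, 3.14, 3.14, 3.14, 3.14, 3.14].

### API

Orientations are given as a unit quaternion [w, x, y, z].
In Python, from station import arm, grip, kinematics, observe, viewer, workorder, models gives the robot as it stands. Calls block until the motion is done:
- arm.goto(position, orientation): joint-space move of the TCP to a pose.
- arm.move_l(position, rotation=None, speed=0.15, contact_N=None): straight line of the TCP; rotation=None keeps the orientation; speed is the mean speed in m/s. With contact_N (N) it stops when the force on the tool has changed by that much, and returns True; else False.
- arm.movej(angles): joint-space move.
- grip(opening, f_grip=None): finger opening in m; f_grip is the grip in N (None keeps the last); returns when the fingers have stopped.
- arm.wait(seconds).
- kinematics.inverse_kinematics(position, orientation): joint angles nearest the present ones, or None.
- observe(): the state.
- viewer.grab_frame(name): name is "side" or "top" or "wrist"; returns the picture (384x512x3 uint8, red, green, blue); there is no depth.
- viewer.camera_info(name): a dict with "mtx" (3x3 intrinsics, pixels), "dist" ([k1, k2, p1, p2, k3] as OpenCV has them; the pictures are not rectified), "R" (3x3) and "t" (3): a world point X has camera coordinates R X + t. Camera axes: x right, y down, z forward; pixel columns grow to the right and rows downward; lengths in m; the calibration is good to about 2 mm. A picture is of the moment at which its call begins: read the wrist's pose just before it. camera_info takes no time and is no camera call; for the wrist camera it gives the pose at the moment of the call.
A pose or a line that the arm cannot do raises arm.Unreachable and nothing moves.
- workorder.hand_in(): hands the job in, once; it reports no verdict.
Trained networks look in the newest picture that a camera, given by its name, has taken for a name from the list of things; names that differ only in an ending like _2 or _b are one class to them, and where a whole thing is asked for, a point or a joint stands for the part that bears it (a point fixed in the world has none). Each returns a list of dicts, best first, with "p" (0 to 1); they miss things now and then, are a little off and sometimes report something else, mostly with a low value. They report only what shows in the picture. A call takes as long as a camera call.
- models.regions_of(camera, thing): "pixels" (384x512 bool, what is visible of it) and "point" ([column, row] in pixels, amid what is visible of it).
The state is a dict: "clock": time; "joint_pos": joint angles; "joint_velocities": joint speeds; "joint_efforts": joint torques, N m; "position": TCP position; "orientation": TCP orientation; "ft_force": force on the tool from outside, world axes, zero at the start; "moment": the same for the moment, N m; "gripper_width": finger opening in m.
Only numpy, scipy, OpenCV 4.12 (cv2) and the standard library are available. Lean on these libraries where they do the work, as an engineer would, in place of code of your own. Each camera call takes 0.05 s, during which the arm holds its last target. There are 200 camera calls.

### The job

Clear the jar, the punch stand and the tin off the storage board into the grey side tray, standing upright, before you move the doming block. Then, while they wait in the tray, set the doming block in the middle of the black rubber pad, hollows up. Finally put the three back, each centred and square on the cork coaster of its own shape (jar on the round, punch stand on the square, tin on the oblong), setting things down rather than dropping or tipping them.

Things in the scene. Friction and masses are not known exactly. Their poses are not given: they have to be found in the camera images.
- jar: Closed glass jar with a flat steel lid, some brass balls inside: upright cylinder 56 mm diameter, 80 mm tall overall (the top 14 mm is the lid, same diameter), about 0.2 kg. Origin: centre of its underside; z up its axis. At the start it stands on the round coaster.
- punch_stand: Dark wooden block, 50 x 50 mm in plan (sides along its x and y) and 70 mm tall, with five short round-ended steel punches standing up 14 to 18 mm out of its top (88 mm overall; grip the wood); about 0.3 kg. Origin: centre of its underside; z up. At the start it stands on the square coaster.
- tin: Closed oblong aluminium tin, 36 mm along its x, 56 mm along its y, 76 mm tall, about 0.2 kg; a thin dark lid line near the top. Origin: centre of its underside; z up. At the start it stands on the oblong coaster.
- doming_block: Steel block, 40 x 40 mm in plan (sides along its x, y), 32 mm tall, round hollows in its top, 0.4 kg. Origin: centre of its underside; z up. At the start it stands on the storage board (10 mm thick), coasters to its left, right (58 mm off, centre to centre) and robot side (62 mm), a 60 mm wide back stop, top 55 mm above the table, 8 mm behind it: no finger room until the others are gone.
- round_coaster: Round cork disc, 68 mm diameter, 3 mm thick, fixed on the white laminate storage board (10 mm thick, 150 x 200 mm). Home of the jar. Origin: centre of its underside, so its top is 3 mm above the origin; z up.
- square_coaster: Square cork plate, 62 x 62 mm (sides along its x and y), 3 mm thick, fixed on the storage board. Home of the punch stand. Origin: centre of its underside; z up.
- oblong_coaster: Oblong cork plate, 48 mm along its x, 68 mm along its y, 3 mm thick, fixed on the storage board. Home of the tin, whose long side lies along the coaster's long side (either way round). Origin: centre of its underside; z up.
- tray: Empty grey plastic side tray on the table, fixed: 256 mm along its x, 116 mm along its y, 18 mm tall, walls and floor 3 mm thick, open on top; the three things fit in a row along its x at 80 mm spacing. To the robot's left or right, the rubber pad on the other side. Origin: centre of its underside, inner floor 3 mm above it; z up.
- pad: Black rubber pad lying on the table, fixed: 90 x 90 mm (sides along its x and y), 6 mm thick. Where the doming block has to go. Origin: centre of its underside, top 6 mm above it; z up.

How it is judged:
By the outcome, as a careful person would: the job done as asked, in the order asked, and still so for the second after the job is handed in, with the robot touching nothing.
It also fails if it takes over 144 s, if anything falls off the work surface, if the arm or the gripper's body presses on something with over 40 N, if the wrist force passes 120 N, or if a joint passes its speed limit or range.

## Working session

There is one attempt and no reset: what is moved stays moved. The work goes in short steps, each a Python script; the robot and the scene stay as the last script left them, time stands still between calls to the robot, and variables do not carry over. Pictures are saved under pics/ and viewed, on a budget of 14 in all, crops included, one or two more only if the job needs it, and the job is handed in when it is done.

```bash
ls; mkdir -p pics
python3 - <<'E'
from station import arm, grip, kinematics, observe, viewer, workorder, models
import cv2, numpy as np
ims=[]
for c in ("top","side"):
    im=viewer.grab_frame(c); cv2.imwrite(f"pics/{c}0.png",im[:,:,::-1])
    i=viewer.camera_info(c); print(c,np.round(i["mtx"],1).tolist(),i["dist"],np.round(-np.array(i["R"]).T@i["t"],3))
    for n in ["jar","punch_stand","tin","doming_block","round_coaster","square_coaster","oblong_coaster","tray","pad"]:
        r=models.regions_of(c,n)
        print(n,[(round(d["p"],2),np.round(d["point"]).tolist(),int(d["pixels"].sum())) for d in r[:2]])
print(observe()["clock"],observe()["orientation"],arm.tcp_to_grasp)
E
```

```text
pics
top [[477.1, 0.0, 252.2], [0.0, 477.1, 187.7], [0.0, 0.0, 1.0]] [-0.0429327  0.         0.         0.         0.       ] [ 0.465 -0.01   1.216]
jar [(0.57, [270.0, 165.0], 533)]
punch_stand [(0.79, [220.0, 159.0], 535), (0.48, [272.0, 164.0], 490)]
tin [(0.81, [240.0, 191.0], 371)]
doming_block [(0.56, [247.0, 162.0], 287)]
round_coaster [(0.44, [259.0, 177.0], 114)]
square_coaster [(0.4, [231.0, 170.0], 153)]
oblong_coaster [(0.41, [246.0, 200.0], 130)]
tray [(0.97, [121.0, 203.0], 4747)]
pad [(0.72, [389.0, 215.0], 1230)]
side [[437.8, 0.0, 252.4], [0.0, 437.8, 193.5], [0.0, 0.0, 1.0]] [-0.03584713  0.          0.          0.          0.        ] [0.366 0.626 0.759]
jar [(0.88, [233.0, 166.0], 807)]
punch_stand [(0.91, [211.0, 207.0], 1071)]
tin [(0.77, [249.0, 196.0], 818)]
doming_block [(0.47, [229.0, 190.0], 200)]
round_coaster []
square_coaster [(0.66, [209.0, 228.0], 147)]
oblong_coaster [(0.63, [254.0, 212.0], 73)]
tray [(0.66, [211.0, 345.0], 9560)]
pad [(0.8, [307.0, 118.0], 699)]
1.0 [-1.18537835e-05  1.40902979e-01  9.90023409e-01 -2.36527684e-05] -0.0188
```

Run:
```python
import cv2
a=cv2.imread("pics/top0.png"); cv2.imwrite("pics/a.png",cv2.resize(a[120:270,60:440],None,fx=2.1,fy=2.1,interpolation=2))
```

```text
(no output)
```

View pics/a.png

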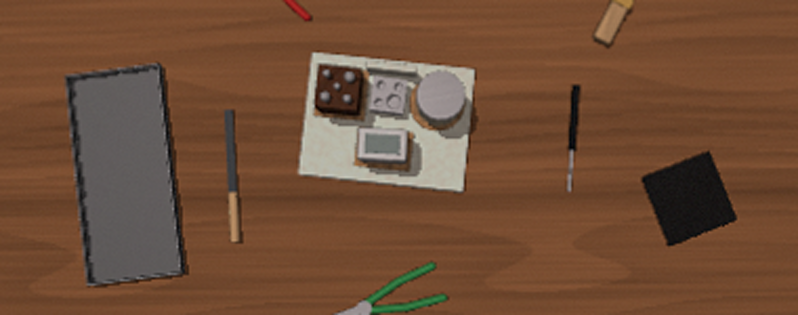

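View pics/side0.png

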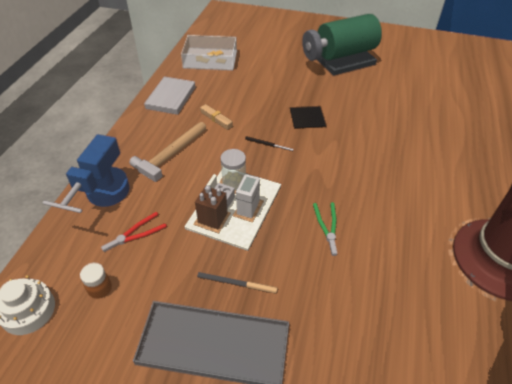

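```bash
cat > h.py <<'E'
from station import arm, grip, kinematics, observe, viewer, workorder, models
import cv2, numpy as np
def ray(ci,px):
    u=cv2.undistortPoints(np.array(px,float).reshape(-1,1,2),np.array(ci["mtx"]),np.array(ci["dist"]))[:,0]
    R=np.array(ci["R"]); return (np.c_[u,np.ones(len(u))])@R, -R.T@np.array(ci["t"])
def toplane(ci,px,z):
    d,c=ray(ci,px); return (c+d*((z-c[2])/d[:,2])[:,None])[:,:2]
def rect(ci,mask,z):
    m=max(cv2.findContours(mask.astype(np.uint8),0,cv2.CHAIN_APPROX_NONE)[0],key=cv2.contourArea)[:,0]
    w=toplane(ci,m,z); (c,s,a)=cv2.minAreaRect((w*1000).astype(np.float32)); return np.round(c,1),np.round(s,1),round(a,1)
def q(deg):  # tool down, closing line along world yaw deg
    h=np.radians(deg+90)/2; return [0,np.cos(h),np.sin(h),0]
def look(name,things,tag,scale=1):
    ci=viewer.camera_info(name); im=viewer.grab_frame(name)
    cv2.imwrite(f"pics/{tag}.png",im[:,:,::-1]); return ci,im,{t:models.regions_of(name,t) for t in things}
E
python3 - <<'E'
from h import *
ci,im,r=look("top",["tray","pad","jar","punch_stand","tin","doming_block"],"t1")
for t,z in dict(tray=.018,pad=.006,jar=.093,punch_stand=.09,tin=.089,doming_block=.042).items(): print(t,rect(ci,r[t][0]["pixels"],z))
g=im.astype(int); w=(g.min(2)>165)|0; w=(w>0)
print("board", toplane(ci,[[60+313/2.1,120+52/2.1],[60+475/2.1,120+70/2.1],[60+464/2.1,120+191/2.1],[60+299/2.1,120+174/2.1]],.01).round(3).tolist())
R=np.array(viewer.camera_info("wrist")["R"]); print("wrist cam rel", (-R.T@viewer.camera_info("wrist")["t"]-observe()["position"]).round(3), R.round(2).tolist())
for psi in (-97,-7,83,173):
    try: print(psi, kinematics.inverse_kinematics([.5,0,.3],q(psi)), kinematics.inverse_kinematics([.4,.32,.06],q(psi)))
    except Exception as e: print(e)
E
```

```text
tray (array([521.5, 334.4]), array([259.4, 121.6]), 6.5)
pad (array([ 481., -345.]), array([90.9, 91. ]), 20.0)
jar (array([595. , -44.8]), array([56.8, 61.9]), 89.1)
punch_stand (array([609.1,  68.6]), array([53.7, 53.7]), 81.9)
tin (array([543.5,  20.4]), array([56.3, 41.5]), 86.1)
doming_block (array([609.2,  13. ]), array([39.7, 39.9]), 89.1)
board [[0.664, 0.105], [0.639, -0.092], [0.493, -0.076], [0.516, 0.123]]
wrist cam rel [-0.081  0.022  0.165] [[0.28, 0.96, 0.0], [0.92, -0.27, 0.3], [0.29, -0.08, -0.95]]
-97 [-0.73993429  0.45705491  1.05970768  1.73643804 -0.42544183  1.20160468
 -1.25858187] [-1.10724523  0.71094697  0.61143312  1.99530284 -0.67248125  0.64517645
 -1.74526351]
-7 [-0.45675618  0.33805987  0.57611839  1.72960104 -0.20082586  1.13314837
  0.05695834] [-0.88609941  0.64399388  0.2554006   1.98861472 -0.29722991  0.54439672
 -0.54616183]
83 [-0.28470462  0.31281651  0.32975564  1.72485522 -0.11081954  1.12218564
  1.52695594] [-0.68377405  0.63054969 -0.05046295  1.98225269  0.05884717  0.53015223
  0.67329389]
173 [ 0.69517659  0.50385613 -1.14578353  1.69767518  0.48067016  1.25740164
  2.46141959] [-0.45201711  0.66151404 -0.40282833  1.97495963  0.44633156  0.59185618
  1.86499391]
```

Run:
```python
from h import *
arm.goto([.57,.015,.27],q(83))
T=["jar","punch_stand","tin","doming_block","round_coaster","square_coaster","oblong_coaster"]
ci,im,r=look("wrist",T,"w1")
for t,z in dict(jar=.093,punch_stand=.09,tin=.089,doming_block=.042,round_coaster=.013,square_coaster=.013,oblong_coaster=.013).items():
    for d in r[t][:1]: print(t,round(d["p"],2),np.round(d["point"]),rect(ci,d["pixels"],z))
print(observe()["clock"],observe()["joint_pos"])
```

```text
jar 0.93 [214. 194.] (array([589.8, -40.7]), array([54.5, 72. ]), 54.5)
punch_stand 0.86 [302. 189.] (array([599.8,  67.4]), array([56. , 62.3]), 83.1)
tin 0.83 [255. 145.] (array([540.5,  20.3]), array([54.2, 42.2]), 84.5)
doming_block 0.81 [260. 187.] (array([602.7,  13.9]), array([39.9, 48.2]), 79.9)
round_coaster 0.63 [232. 166.] (array([587.6, -34.9]), array([66.4, 38.9]), 47.2)
square_coaster 0.52 [282. 166.] (array([610.3,  70.5]), array([62.7, 61.4]), 85.8)
oblong_coaster 0.63 [255. 125.] (array([525.8,  22. ]), array([65.8, 11.9]), 83.2)
4.3167 [-0.21009105  0.44854395  0.22341782  1.58965581 -0.10716031  1.11543703
  1.48796375]
```

View pics/w1.png

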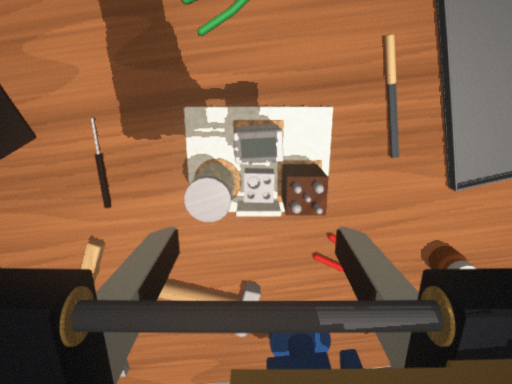

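```bash
cat >> h.py <<'E'
from scipy.optimize import minimize
def pts(shape,dx,dy,z0,z1):
    if shape=="c": a=np.linspace(0,2*np.pi,40); p=np.c_[dx*np.cos(a),dx*np.sin(a)]/2
    else: p=np.array([[1,1],[1,-1],[-1,-1],[-1,1]])*[dx/2,dy/2]
    return np.vstack([np.c_[p,np.full(len(p),z)] for z in (z0,z1)])
def hullmask(ci,P,v,S=4):
    c,s=np.cos(v[2]),np.sin(v[2]); W=P@np.array([[c,s,0],[-s,c,0],[0,0,1]])+[v[0],v[1],0]
    R=np.array(ci["R"]); u=cv2.projectPoints(W,cv2.Rodrigues(R)[0],np.array(ci["t"]),np.array(ci["mtx"]),np.array(ci["dist"]))[0][:,0]
    m=np.zeros((384*S,512*S),np.uint8); cv2.fillConvexPoly(m,cv2.convexHull(np.round((u+.5)*S*16-8).astype(np.int32)),255,shift=4)
    return cv2.resize(m,(512,384),interpolation=cv2.INTER_AREA)/255.
def fit(views,P,v0,yaw=True):
    def f(v):
        v=v0+np.array([v[0],v[1],v[2] if yaw else 0])*[.001,.001,.02]
        return sum(np.abs(hullmask(ci,P,v)-m).sum()/m.sum() for ci,m in views)
    r=min((minimize(f,s,method="Nelder-Mead",options=dict(initial_simplex=np.array(s)+np.array([[0,0,0],[4,0,0],[0,4,0],[0,0,3.]]),xatol=.05,fatol=1e-4)) for s in ([0,0,0],[-4,3,2])),key=lambda r:r.fun)
    return v0+r.x*[.001,.001,.02*yaw],r.fun
SH=dict(jar=("c",.056,0,0,.08),punch_stand=("b",.05,.05,0,.07),tin=("b",.036,.056,0,.076),doming_block=("b",.04,.04,0,.032))
E
python3 - <<'E'
from h import *
ci,im,r=look("wrist",SH,"w2"); cs,_,rs=look("side",SH,"s2"); ct,_,rt=look("top",["tray","pad"],"t2")
for n,v in dict(jar=[.592,-.045,-.126],punch_stand=[.607,.068,-.126],tin=[.542,.02,-.126],doming_block=[.6,.014,-.126]).items():
    P=pts(*SH[n]); P[:,2]+=.013 if n!="doming_block" else .010
    for vw in ([(ci,r[n][0]["pixels"])],[(cs,rs[n][0]["pixels"])] if rs[n] else []):
        if vw: x,e=fit(vw,P,np.array(v),n!="jar"); print(n,(x[:2]*1000).round(1),np.degrees(x[2]).round(1),round(e,3))
for n,v,p in (("tray",[.5215,.3344,.113],pts("b",.256,.116,0,.018)),("pad",[.481,-.345,.35],pts("b",.09,.09,0,.006))):
    x,e=fit([(ct,rt[n][0]["pixels"])],p,np.array(v)); print(n,(x[:2]*1000).round(1),np.degrees(x[2]).round(1),round(e,3))
E
```

```text
jar [597.3 -45.8] -7.2 0.06
punch_stand [610.2  70. ] -5.4 0.081
punch_stand [609.6  70.2] -6.0 0.062
tin [543.8  20.2] -3.9 0.04
tin [542.4  21.8] -1.0 0.102
doming_block [605.8  13.4] -7.9 0.044
doming_block [598.3   6.9] 22.4 0.937Traceback (most recent call last):
  File "<stdin>", line 8, in <module>
IndexError: list index out of range
```

```bash
cat >> h.py <<'E'
def pick(xy,psi,ztcp,w,f,zhi=.2,op=.093):
    grip(op); p=observe()["position"]
    arm.goto([*xy,zhi],q(psi)); arm.move_l([*xy,ztcp+.03],speed=.15); arm.move_l([*xy,ztcp],speed=.06)
    grip(w,f); g=observe()["gripper_width"]; arm.move_l([*xy,zhi],speed=.12)
    print("picked",round(g,4),round(observe()["gripper_width"],4),observe()["clock"])
def place(xy,psi,ztcp,op,zhi=.2):
    arm.goto([*xy,zhi],q(psi)); arm.move_l([*xy,ztcp+.02],speed=.12)
    c=arm.move_l([*xy,ztcp-.003],speed=.02,contact_N=3.); z=observe()["position"][2]
    if not c: print("no contact!")
    grip(op); arm.move_l([*xy,zhi],speed=.15)
    print("placed",c,"z err",round(z-ztcp,4),observe()["clock"],np.round(observe()["ft_force"],1))
E
python3 - <<'E'
from h import *
ct,_,rt=look("top",["tray"],"t3")
print(rt["tray"] and fit([(ct,rt["tray"][0]["pixels"])],pts("b",.256,.116,0,.018),np.array([.5215,.3344,.113])))
pick([.5437,.0203],83.2,.039,.045,20)
place([.4420,.3253],96.5,.029,.093)
E
```

```text
(array([0.52059878, 0.33625579, 0.11237529]), np.float64(0.020159556018036765))
picked 0.0565 0.0561 9.5167
placed True z err 0.0001 15.1333 [ 0.2 -0.  -0.4]
```

Run:
```python
from h import *
pick([.599,-.0453],-6.8,.039,.045,20)
place([.6005,.3445],-83.5,.029,.093)
pick([.6100,.0700],-6.8,.039,.04,25)
place([.5210,.3355],-83.5,.029,.093)
arm.goto([.57,.012,.27],q(83))
T=["round_coaster","square_coaster","oblong_coaster","doming_block"]
ci,im,r=look("wrist",T,"w3")
a=np.radians(-6.8)
for n,v,P in (("round_coaster",[.598,-.0453],pts("c",.068,0,.01,.013)),("square_coaster",[.61,.07],pts("b",.062,.062,.01,.013)),("oblong_coaster",[.543,.02],pts("b",.048,.068,.01,.013)),("doming_block",[.604,.0125],pts("b",.04,.04,.01,.042))):
    if r[n]: x,e=fit([(ci,r[n][0]["pixels"])],P,np.array([*v,a]),n[0]!="r"); print(n,(x[:2]*1000).round(1),np.degrees(x[2]).round(1),round(e,3))
print(observe()["clock"])
```

```text
picked 0.0557 0.0557 20.6833
placed True z err 0.0001 26.6333 [ 0.2  0.5 -0.6]
picked 0.0501 0.0501 32.1833
placed True z err 0.0 38.0583 [ 0.2 -0.1  1.1]
round_coaster [598.7 -44.6] -6.8 0.053
square_coaster [612.1  70.4] -6.7 0.027
oblong_coaster [544.  20.] -7.0 0.043
doming_block [605.9  13.4] -7.3 0.052
40.825
```

View pics/w3.png

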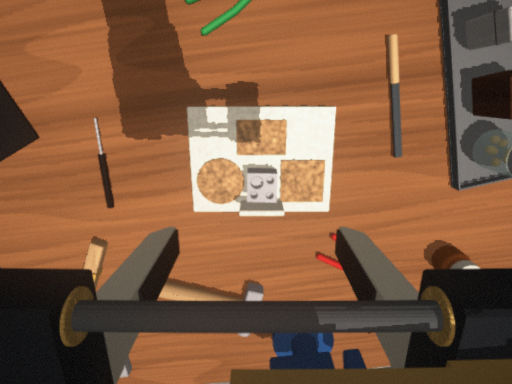

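Run:
```python
from h import *
P=pts("b",.09,.09,0,.006)
for c in ("top","side"):
    ci,_,r=look(c,["pad","round_coaster","square_coaster","oblong_coaster"],"p_"+c)
    if r["pad"]: x,e=fit([(ci,r["pad"][0]["pixels"])],P,np.array([.481,-.345,.349])); print(c,(x[:2]*1000).round(1),np.degrees(x[2]).round(1),round(e,3))
    for n,v,p in (("round_coaster",[.598,-.0453],pts("c",.068,0,.01,.013)),("square_coaster",[.61,.07],pts("b",.062,.062,.01,.013)),("oblong_coaster",[.543,.02],pts("b",.048,.068,.01,.013))):
        if r[n]: x,e=fit([(ci,r[n][0]["pixels"])],p,np.array([*v,-.117]),n[0]!="r"); print(c,n,(x[:2]*1000).round(1),np.degrees(x[2]).round(1),round(e,3))
pick([.6055,.0130],83.2,.0165,.03,35)
arm.goto([.42,-.345,.22],q(70+0))
ci,im,r=look("wrist",["pad"],"w4")
x,e=fit([(ci,r["pad"][0]["pixels"])],P,np.array([.481,-.345,.349])); print("wrist",(x[:2]*1000).round(1),np.degrees(x[2]).round(1),round(e,3))
```

```text
top [ 481.6 -347.5] 19.9 0.045
side [ 476.4 -345.7] 20.8 0.043
side round_coaster [596.4 -44.5] -6.7 0.456
side square_coaster [610.1  71.5] -5.7 0.094
picked 0.0397 0.0397 46.3333
wrist [ 478.7 -347.5] 20.3 0.652
```

View pics/w4.png

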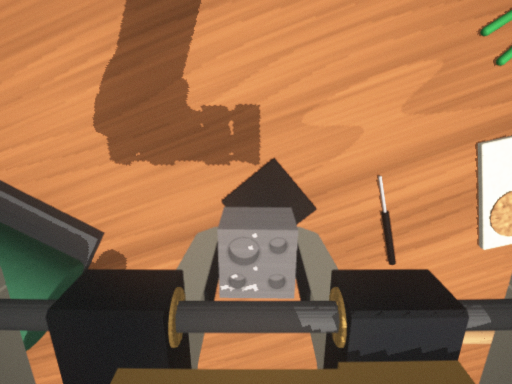

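Run:
```python
from h import *
place([.4800,-.3468],110,.0125,.07)
arm.goto([.50,-.345,.25],q(83))
ci,im,r=look("wrist",["pad","doming_block"],"w5")
cv2.imwrite("pics/w5c.png",cv2.resize(im[90:250,150:400,::-1],None,fx=3,fy=3,interpolation=2))
for n,P,v in (("pad",pts("b",.09,.09,0,.006),.349),("doming_block",pts("b",.04,.04,.006,.038),.349)):
    if r[n]:
        m=r[n][0]["pixels"]
        if n=="pad" and r["doming_block"]: m=m|r["doming_block"][0]["pixels"]
        x,e=fit([(ci,m)],P,np.array([.48,-.347,v])); print(n,(x[:2]*1000).round(1),np.degrees(x[2]).round(1),round(e,3))
# tray view
arm.goto([.52,.30,.27],q(83))
ci,im,r=look("wrist",["jar","punch_stand","tin"],"w6")
for n,v in dict(jar=[.6005,.3445,.11],punch_stand=[.521,.3355,.11],tin=[.442,.3253,-.12+.232]).items():
    P=pts(*SH[n]); P[:,2]+=.003
    if r[n]: x,e=fit([(ci,r[n][0]["pixels"])],P,np.array(v),n!="jar"); print(n,round(r[n][0]["p"],2),(x[:2]*1000).round(1),np.degrees(x[2]).round(1),round(e,3))
print(observe()["clock"])
```

```text
placed True z err -0.0 53.075 [0.4 0.5 0.4]
pad [ 479.1 -348.2] 20.3 0.037
doming_block [ 480.1 -347.7] 18.7 0.077
jar 0.56 [598.  342.9] 6.3 0.088
punch_stand 0.85 [521.2 334.3] 5.7 0.064
tin 0.73 [442.2 324.2] 9.4 0.036
56.2167
```

View pics/w5c.png

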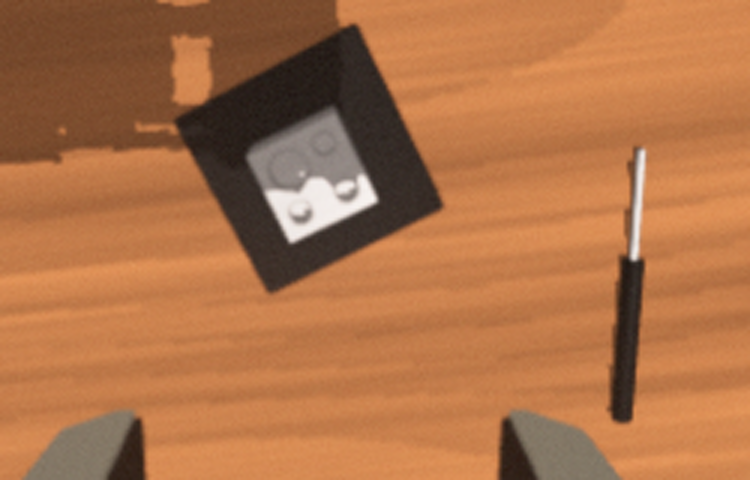

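View pics/w6.png

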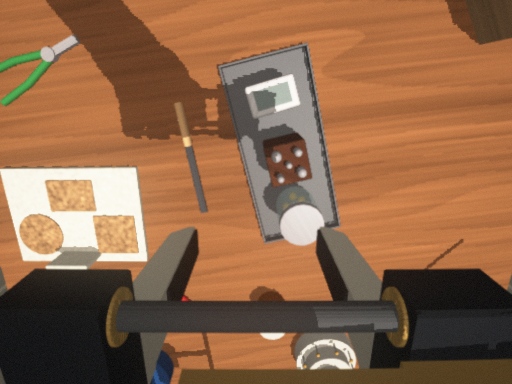

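Run:
```python
from h import *
pick([.5995,.3443],-83.5,.029,.045,20)
place([.5986,-.0442],-6.8,.039,.085)
pick([.5210,.3355],-83.5,.029,.04,25)
place([.6120,.0708],-6.8,.039,.085)
pick([.4420,.3253],96.5,.029,.045,20)
place([.5438,.0203],83.2,.039,.08)
```

```text
picked 0.0555 0.0561 62.95
placed True z err -0.0 68.6583 [ 0.4  0.1 -1. ]
picked 0.0499 0.05 74.675
placed True z err 0.0 80.2917 [ 0.7  0.2 -0.2]
picked 0.0563 0.0563 85.85
placed True z err 0.0001 91.1583 [-0.3 -1.2  0.3]
```

Run:
```python
from h import *
Z=[]
for k,(p,psi) in enumerate((([.60,.012,.22],83),([.53,.10,.22],-7))):
    try: arm.goto(p,q(psi))
    except Exception as e: print(k,e); continue
    ci,im,r=look("wrist",["jar","punch_stand","tin"],f"f{k}")
    for n,v in dict(jar=[.5986,-.0442,-.117],punch_stand=[.612,.0708,-.117],tin=[.5438,.0203,-.117]).items():
        P=pts(*SH[n]); P[:,2]+=.013
        if r[n]: x,e=fit([(ci,r[n][0]["pixels"])],P,np.array(v),n!="jar"); print(k,n,(x[:2]*1000).round(1),np.degrees(x[2]).round(1),round(e,3))
    cv2.imwrite(f"pics/f{k}v.png",cv2.resize(im[:270,100:430,::-1],None,fx=2.2,fy=2.2,interpolation=2))
print(observe()["clock"])
```

```text
0 jar [597.5 -44.1] -6.7 0.04
0 punch_stand [610.7  70.8] -5.4 0.044
0 tin [543.4  18.7] -3.5 0.099
1 jar [581.2 -37.6] -6.7 0.914
1 punch_stand [610.2  71.6] -6.7 0.064
1 tin [543.   20.4] -4.7 0.067
93.2583
```

View pics/f0v.png

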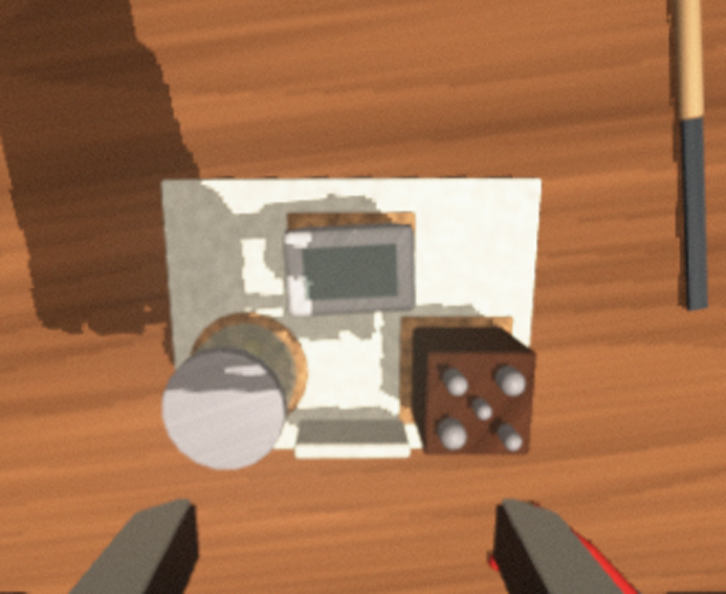

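View pics/f1v.png

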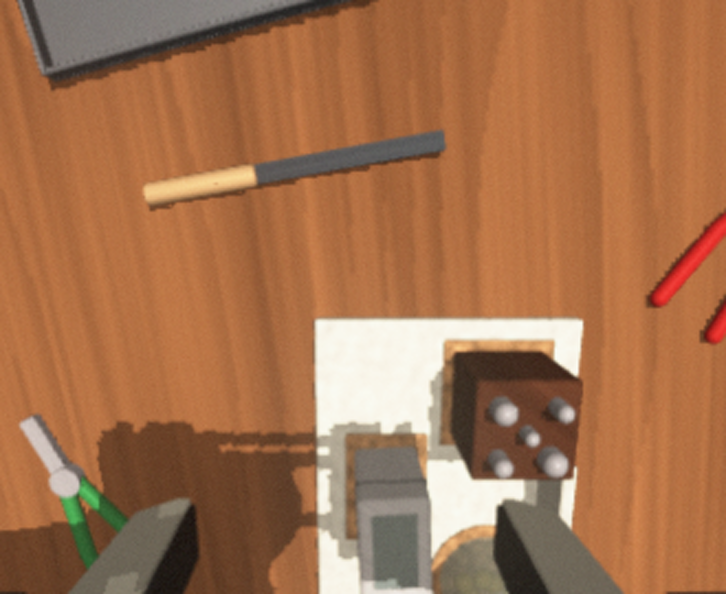

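Run:
```python
from h import *
arm.goto([.47,.16,.22],q(-7))
ci,im,_=look("wrist",[],"g0")
R=np.array(ci["R"]);pr=lambda W:cv2.projectPoints(np.array(W,float),cv2.Rodrigues(R)[0],np.array(ci["t"]),np.array(ci["mtx"]),np.array(ci["dist"]))[0][:,0]
u=pr([[.5438,.0203,.013]])[0]; print(u,observe()["clock"])
c0,r0=int(np.clip(u[0]-50,0,412)),int(np.clip(u[1]-55,0,284))
cv2.imwrite("pics/g0v.png",cv2.resize(im[r0:r0+100,c0:c0+100,::-1],None,fx=6,fy=6,interpolation=2))
```

```text
[324.13578207 258.85839238] 93.7417
```

View pics/g0v.png

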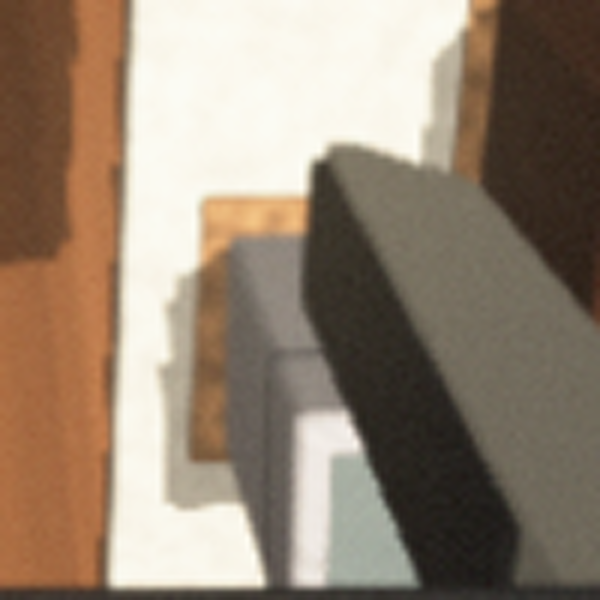

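Run:
```python
from h import *
pick([.5438,.0203],83.2,.039,.045,30,zhi=.15,op=.08)
place([.5441,.0226],83.2,.039,.08,zhi=.15)
arm.move_l([.5441,.0226,.24])
V=[]
for k,p in enumerate(([.57,.03,.24],[.57,-.20,.24])):
    arm.goto(p,q(-7)); ci,im,_=look("wrist",[],f"k{k}")
    R=np.array(ci["R"]); u=cv2.projectPoints(np.array([[.585,.015,.03]]),cv2.Rodrigues(R)[0],np.array(ci["t"]),np.array(ci["mtx"]),np.array(ci["dist"]))[0].ravel(); print(u)
    c0,r0=int(np.clip(u[0]-66,0,380)),int(np.clip(u[1]-100,0,184)); V.append(im[r0:r0+200,c0:c0+132,::-1]); print(c0,r0)
cv2.imwrite("pics/kv.png",cv2.resize(np.hstack(V),None,fx=3,fy=3,interpolation=2)); print(observe()["clock"])
```

```text
picked 0.0563 0.0565 98.3417
placed True z err 0.0002 101.9167 [ 0.4 -0.5 -0.1]
[271.30176346 173.87950922]
205 73
[246.98816969 -34.69224906]
180 0
104.925
```

View pics/kv.png

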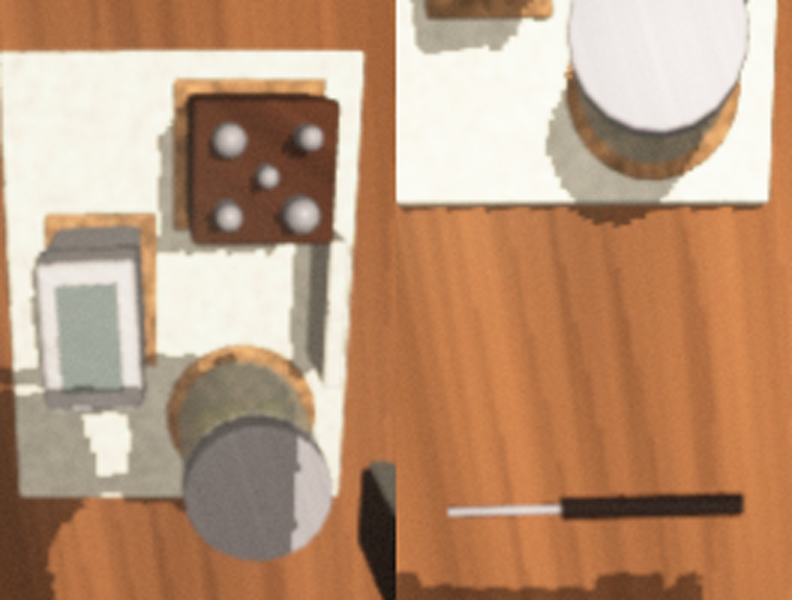

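Run:
```python
from h import *
print(observe()["position"],observe()["clock"]); print(workorder.hand_in())
```

```text
[ 0.57098202 -0.19688377  0.23969744] 104.925
the job is handed in; nothing more can be done
None
```

The job is done and handed in at about 105 s of the 144 s allowed. I moved the tin, jar and punch stand upright into the tray, then the doming block onto the pad. After that I put all three back on their own coasters, and every set-down was made on felt contact.

**Doming block:** a close look put it within about 1 mm of the pad centre, hollows up. Its angle read about 1.6° off square.

**Jar and punch stand:** the cork margins in the final pictures look centred to about 1 mm.

**Tin:** its first return was about 2.5 mm off along the coaster's long side, so I regripped it and moved it 2.3 mm. Its end margin then read 6 to 7 mm, where 6 mm is ideal.

**Checks that disagreed:**
- The outline fits before the tin's regrip had it 2 to 3° off the coaster's angle. A similar difference showed before I first moved it, so I put it down to bias in the fit. I did not measure the angle again after the regrip.
- One jar fit failed because a finger hid the jar, so I judged the jar from the cork margins instead.
- The side camera placed the pad about 4 mm off from where the other cameras did, so I did not rely on it.

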